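# Close the filament cassette's tuck flap

## Robot

A 6-joint arm with a two-finger parallel gripper is mounted at the origin on the work surface. World frame = base frame: x ahead of the robot, y to its left, z up, the work surface at z = 0. Lengths are in mm, angles in rad, forces in N, time in s.
With the tool pointing down it reaches from about 350 to 775 mm from the base axis. Payload 7.3 kg.
Tool frame: the origin (TCP) lies midway between the tips of the shut fingers; the grasp point (between the pads) lies 19 mm behind it; z points along the fingers, y is the line along which they close (so a half turn about z gives the same grasp; the last joint's range is limited). The gripper opens to 92 mm and grips with 3 to 60 N. Pads are 19 mm wide; open, the fingers measure 130 mm over their backs; the gripper's body (75 mm by 190 mm) begins 47 mm behind the grasp point.
Start: joints at [-1.423, 0.342, 1.524, -0, 1.275, -0.146], TCP at [152.058, -502.517, 226.741] pointing down, gripper open.
Joint ranges: [-2.53, 2.53], [-0.77, 2.02], [0.04, 2.7], [-1, 4.14], [0.28, 2.66], [-3.11, 3.11]. Speed limits (rad/s): [2.57, 2.57, 3.14, 3.14, 3.14, 3.14].

## Interface

Orientations are given as [roll, pitch, yaw] about the fixed x, y, z axes, in that order (R = Rz(yaw) Ry(pitch) Rx(roll)).
In Python, from plant import bot gives the robot as it stands.
- The arm moves only by the tool jog_arm, never from a script. Its arguments are lists of equal length, an entry for each row: "dp": the shift along the tool's x, y, z in m, a list of three; "twist": the turn about the tool's z in degrees. A call has 1 to 10 rows; each row shifts and turns the commanded pose from where the row before left it, along the tool's axes as they then stand; what a row does not reach is not made up. A row lasts 1/8 s, in which the tool goes at most 62.5 mm and 10.7 degrees, less where a joint would pass 70% of its speed; a pose out of reach is approached as far as the arm can. A call is refused whole if a number of a shift passes 0.0625 or a number of a turn 10.7, either way. A call with a gripper value outside its range is refused whole. "jaw" is the finger opening in m, from 0 to 0.0918, set as the call begins (left out, the last holds). The fingers move at their own pace and stop on an object; the grip force is fixed at half the most. Time passes only in rows, so rows that do not move let the fingers close. It gives the time, the measured TCP pose, the force, the opening and the grip force at its end, in the units of the state.
- bot.get_obs(): the state, without advancing time (a new reading comes with each control period).
- bot.capture(name): name is "side" or "top" or "wrist"; returns the picture (400x640x3 uint8, blue, green, red); there is no depth.
- bot.camera_params(name): a dict with "fx", "fy", "cx", "cy" (pixels), "R" (3x3) and "t" (3): a world point X has camera coordinates R X + t. Camera axes: x right, y down, z forward; pixel columns grow to the right and rows downward; lengths in mm; the calibration is good to about 2 mm. A picture is of the moment at which its call begins: read the wrist's pose just before it. camera_params takes no time and is no camera call; for the wrist camera it gives the pose at the moment of the call.
- bot.close_job(): hands the job in; it is judged then, once.
Trained networks look in the newest picture that a camera, given by its name, has taken for a name from the list of things; names that differ only in an ending like _2 or _b are one class to them, and where a whole thing is asked for, a point or a joint stands for the part that bears it (a point fixed in the world has none). Each returns a list of dicts, best first, with "confidence" (0 to 1); they miss things now and then, are a little off and sometimes report something else, mostly with a low value. They report only what shows in the picture. A call takes as long as a camera call.
- bot.find_in(camera, label): "bbox" ([centre column, centre row, width, height] in pixels, round what is visible of it).
- bot.masks_of(camera, label): "pixels" (400x640 bool, what is visible of it) and "bbox" ([centre column, centre row, width, height] in pixels, round what is visible of it).
The state is a dict: "time": time; "joint_positions": joint angles; "dq": joint speeds; "tau": joint torques, N m; "tool_pos": TCP position; "tcp_rot": TCP orientation; "contact_force": force on the tool from outside, world axes, zero at the start; "moment": the same for the moment, N m; "grip_width": finger opening in mm; "finger_force": force on a finger pad.
Only numpy, scipy, OpenCV 4.12 (cv2) and the standard library are available. Lean on these libraries where they do the work, as an engineer would, in place of code of your own. Each camera call takes 0.05 s, during which the arm holds its last target. There are 200 camera calls.

## Task

Close the filament cassette: with the fingertips push its standing metal flap over until it lies flat over the window, and keep it pressed down while you push it away from its hinge, so that its free edge is tucked fully home beneath the retaining lip and stays there when you let go. Only push, lifting nothing: leave the cassette standing flat where it is, and do not disturb the printed part, the jar or the scraper beside it.

Things in the scene. Friction and masses are not known exactly. Their poses are not given: they have to be found in the camera images.
- cassette: Loose flat black plastic box, about 2.5 kg, 230 (x) by 170 (y) by 60 mm high. Origin: centre of its underside; x = the way the flap's edge is pushed under the lip, z up. In its top a window (x -36 to +30 mm, y within 44 mm, 30 mm deep) over a white coil; on the top two grey guide rails (14 mm high, x -82 to -26 mm, 7 mm thick) at y = -71.5 and +71.5 mm. Brass stub at its +x end.
- lip_edge (a point): Middle of the lower front edge (towards the cassette's -x) of the fixed aluminium retaining lip: a level strip 116 mm wide (y), 5 mm thick, reaching 24 mm in the cassette's +x from this point, underside 12 mm above the cassette's top, closed behind by a riser 18 mm in +x from this point. Axes as the cassette's.
- flap_hinge (a point): Middle of the aluminium flap's hinge axis, 2 mm above the cassette's top. Flap: plate 110 mm wide, 90 mm from hinge to free edge, 4 mm thick. The point turns with the flap: x from hinge to free edge, y along the hinge, z out of its outer face (uppermost when flat; looks away from the lip, to the cassette's -x, while it stands). The plate fills z 0 to 4 mm.
- flap_edge (a point): Middle of the flap's free edge, 90 mm from the hinge, half-way through the thickness; axes as flap_hinge.
- flap_ridge (a point): Pushing ridge on the flap's outer face: 90 mm wide along y, 8 mm thick, 8 mm high. Point: middle of its foot on the hinge side, 51 mm from the hinge; axes as flap_hinge. A fingertip on the plate between hinge and ridge can press the flap down and push it along by the ridge.
- flap (a joint): Flap angle, rad: 0 flat over the window, 1.57 upright, at most 1.9. A light spring (0.06 N m/rad about 1.5 rad, slight friction) raises it again, to about 0.9 rad, when let go untucked: held flat it pushes up with about 0.09 N m. Tucked and let go, it rises to about 0.07 rad and rests against the lip's underside.
- carriage (a joint): Slide of the flap's hinge bar along the cassette's +x, m: 0 back, 0.022 home against its stop; friction about 3 N, stays where left. With the flap flat its edge is 8 mm short of the lip at 0, 14 mm beneath it at 0.022. Beyond about 0.007 the flap cannot come down in front of the lip.
- printed_part_mid (a point): Bystander: loose white and black printed part, 45 by 70 mm and 90 mm high, beside the cassette on its +y side; point on its middle, 45 mm up.
- jar_mid (a point): Bystander: loose pale jar with a white lid, 44 mm across, 65 mm high, beside the cassette on its -y side; point on its axis, half-way up.
- scraper: Bystander: loose scraper, about 200 mm long, lying flat on the bench beyond the cassette's lip end, along its own x axis; origin underneath its middle.

How it is judged (in metres and radians):
At the end, for the whole second after the job is handed in: The flap lies folded over the window (within 0.12 rad of flat) with its free edge below the lip's underside and at least 7 mm in under the lip, the hinge bar slid in at least 17 of its 22 mm; the cassette is at rest, flat on the bench, within 30 mm of where it stood (value of joint flap below 0.12 rad and value of joint carriage above 0.017 m and z of flap_edge in the frame of lip_edge below 0 m and x of flap_edge in the frame of lip_edge above 0.007 m and linear speed of cassette below 0.01 m/s and angle between cassette's own z axis and vertical below 0.05 rad and distance of cassette from where it was at the start of the episode below 0.03 m); the robot touches nothing.
It fails at once if the cassette is lifted or tipped (more than 8 mm up or 0.1 rad) (height (world z) of cassette above 0.008 m or angle between cassette's own z axis and vertical above 0.1 rad).
It fails at once if the cassette is shoved more than 40 mm (distance of cassette from where it was at the start of the episode above 0.04 m).
It fails at once if the printed part, the jar or the scraper is moved more than 15 mm (distance of any of printed_part_mid, jar_mid, scraper from where it was at the start of the episode above 0.015 m).
It also fails if it takes over 42 s, if anything falls off the work surface, if the arm or the gripper's body presses on something with over 40 N, if the wrist force passes 120 N, or if a joint passes its speed limit or range.

## Working session

There is one attempt and no reset: what is moved stays moved. The work goes in short steps, Python scripts to look and compute and a tool call to move; the robot and the scene stay as the last step left them, time stands still between calls to the robot, and variables do not carry over. Pictures are saved under pics/ and viewed, at most 10 in all, crops included, and the job is handed in when it is done.

Besides the shell and the picture viewer there is one more tool, called after "Call:" in YAML: its name, and indented under it one key for each argument. jog_arm: Moves the arm, as the interface text tells. Its arguments: {"type":"object","properties":{"dp":{"type":"array"},"twist":{"type":"array"},"jaw":{"type":"number"}},"required":["dp","twist"]}

```bash
mkdir -p pics; ls; python3 - <<'E'
from plant import bot
import cv2
o=bot.get_obs();print(o)
for n in("top","side"):
    im=bot.capture(n);cv2.imwrite(f"pics/{n}0.png",im)
    for l in("cassette","flap","lip_edge","flap_ridge","printed_part_mid","jar_mid","scraper"):
        print(n,l,[(d['bbox'],round(d['confidence'],2)) for d in bot.find_in(n,l)][:2])
    print(bot.camera_params(n))
E
```

```text
pics
{'time': 0.0, 'joint_positions': array([-1.42299655e+00,  3.42719119e-01,  1.52499919e+00, -2.03854414e-05,
        1.27539447e+00, -1.45996824e-01]), 'dq': array([-7.56477213e-05, -8.23670920e-04, -4.01264455e-04,  2.45191740e-03,
       -6.02166484e-04,  9.81237239e-04]), 'tau': array([ 5.61912857e-04, -4.31234622e+01, -2.44219977e+01,  7.16162869e-02,
        5.58993733e-02, -1.32793780e-04]), 'tool_pos': array([ 151.99135392, -502.10062877,  226.05305318]), 'tcp_rot': array([-3.14008587e+00, -2.01859386e-04,  2.93802394e-01]), 'contact_force': array([-0.51763436, -0.622862  ,  0.403629  ]), 'moment': array([-0.02613096,  0.01565558,  0.01093608]), 'finger_force': 0.0, 'grip_width': 91.63801106956244}
top cassette [([281.5, 216.1, 93.3, 117.1], 0.98)]
top flap [([277.1, 239.5, 53.5, 23.0], 0.8)]
top lip_edge [([283.0, 212.8, 88.7, 115.3], 0.65)]
top flap_ridge [([275.8, 241.9, 56.0, 15.5], 0.7)]
top printed_part_mid [([196.7, 197.6, 45.5, 35.6], 0.88)]
top jar_mid [([365.0, 234.2, 21.4, 21.5], 0.66), ([276.1, 239.8, 56.1, 19.5], 0.17)]
top scraper [([274.4, 135.7, 82.3, 28.2]
[... 331 characters left out ...]
 [([291.8, 206.2, 123.7, 98.7], 0.84)]
side flap [([264.4, 188.3, 23.1, 66.0], 0.88)]
side lip_edge []
side flap_ridge [([266.1, 188.1, 24.3, 68.1], 0.95), ([280.5, 150.9, 20.8, 45.2], 0.65)]
side printed_part_mid [([279.5, 150.3, 17.3, 46.5], 0.56)]
side jar_mid [([312.0, 274.6, 25.6, 36.4], 0.59)]
side scraper [([363.2, 182.9, 49.5, 48.2], 0.73), ([265.2, 189.9, 23.4, 65.8], 0.28)]
{'fx': 409.03299097556817, 'fy': 409.03299097556817, 'cx': 324.3400658286088, 'cy': 204.22218736059114, 'R': array([[ 0.88217299, -0.47056084, -0.01852862],
       [-0.34789457, -0.62467965, -0.69910278],
       [ 0.31739593,  0.6231756 , -0.71478108]]), 't': array([-556.02646877,  318.65637005,  663.57000714])}
```

```bash
python3 - <<'E'
import cv2,numpy as np
a=cv2.imread("pics/top0.png")[110:300,160:400];b=cv2.imread("pics/side0.png")[110:310,200:440]
cv2.imwrite("pics/t1.png",cv2.resize(a,None,fx=3.3,fy=3.1,interpolation=2)[:589]) if 0 else cv2.imwrite("pics/t1.png",cv2.resize(a,None,fx=3,fy=3,interpolation=2))
cv2.imwrite("pics/s1.png",cv2.resize(b,None,fx=3,fy=3,interpolation=2))
E
```

```text
(no output)
```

View pics/t1.png

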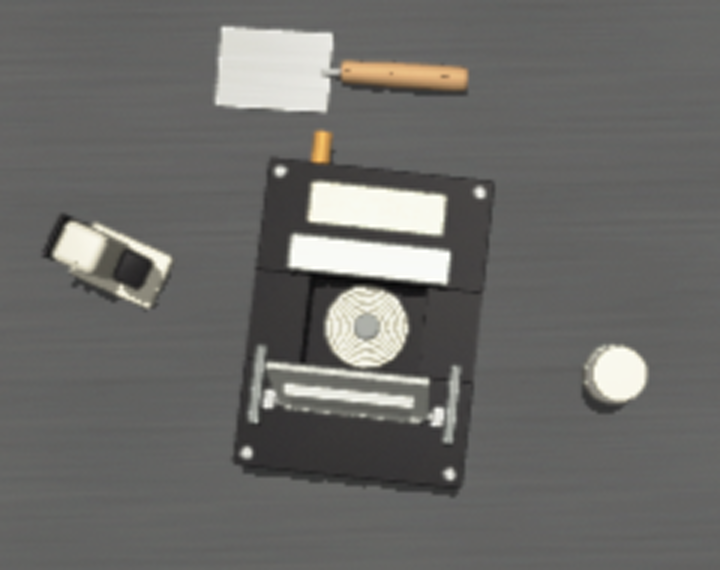

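View pics/s1.png

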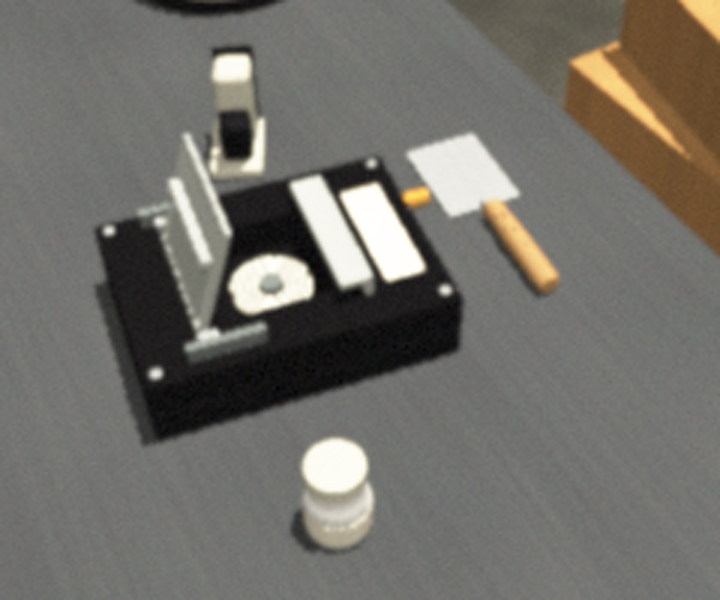

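The top view shows the lip's front edge at crop (288,268)–(447,284), the flap's upper edge at (268,363)–(430,378) and the rails on either side of the flap. The side view shows the flap nearly upright, with its ridge facing the -x side and nothing in the way. I'll fit the pose to these points.

```bash
cat >fit.py <<'E'
import numpy as np
from scipy.optimize import least_squares
def proj(c,X):
    p=np.asarray(X)@c['R'].T+c['t']; return np.c_[c['fx']*p[:,0]/p[:,2]+c['cx'],c['fy']*p[:,1]/p[:,2]+c['cy']]
def world(q,X):
    c,s=np.cos(q[2]),np.sin(q[2]);X=np.asarray(X,float)
    return np.c_[q[0]+c*X[:,0]-s*X[:,1],q[1]+s*X[:,0]+c*X[:,1],X[:,2]]
E
python3 - <<'E'
from fit import *
from plant import bot
T,S=bot.camera_params("top"),bot.camera_params("side")
print("cams",-T['R'].T@T['t'],-S['R'].T@S['t'])
off=np.array
Tp=[((-26,71.5,74),(263,347)),((-82,71.5,74),(255,421)),((-26,-71.5,74),(456,367)),((-82,-71.5,74),(447,441)),
((115,85,60),(270,158)),((115,-85,60),(494,182)),((-115,85,60),(237,462)),((-115,-85,60),(461,487))]
Sp=[((-115,85,60),(97,231)),((115,-85,60),(462,300)),((115,85,60),(380,157)),((115,-85,0),(459,348)),((-115,-85,0),(160,438))]
tu=np.array([p[1] for p in Tp])/3+[160,110]; su=np.array([p[1] for p in Sp])/3+[200,110]
tX=[p[0] for p in Tp]; sX=[p[0] for p in Sp]
def r(q): return np.r_[(proj(T,world(q,tX))-tu).ravel(),(proj(S,world(q,sX))-su).ravel()]
f=least_squares(r,[550,50,-.1],loss='soft_l1',x_scale=[10,10,.1]);q=f.x
print(q);print(np.round(r(q).reshape(-1,2),1).tolist())
# lip front edge top (z=77), flap edge corners
lu=np.array([(288,268),(447,284)])/3+[160,110]
g=least_squares(lambda v:(proj(T,world(q,[(v[0],58,77),(v[0],-58,77)]))-lu).ravel(),[40.]);lx=g.x[0];print("lip x",lx,g.fun.round(1))
h=lx-98
# flap free edge, lip side corners (z=0 local) both views
fu=np.array([(268,362),(431,377)])/3+[160,110]; fs=np.array([(185,135),(231,232)])/3+[200,110]
def F(v):
    a=v[0];x=h+90*np.cos(a);z=62+90*np.sin(a);X=world(q,[(x,55,z),(x,-55,z)])
    return np.r_[(proj(T,X)-fu).ravel(),(proj(S,X)-fs).ravel()]
k=least_squares(F,[1.5]);print("hinge x",h,"angle",k.x,k.fun.round(1))
for n,X in dict(hinge=(h,0,62),lip=(lx,0,72),edge=(h,0,152)).items(): print(n,world(q,[X]))
np.save("q.npy",np.r_[q,lx,h])
# bystanders
for l in("printed_part_mid","jar_mid"):
    z={"p":90,"j":65}[l[0]]
print(np.degrees(q[2]))
E
```

```text
cams [ 568.70483786   50.36625075 1003.81996292] [ 390.75593266 -476.10676653  686.77843477]
[ 6.14678562e+02  1.24565811e+02 -1.32187112e-01]
[[-0.3, -0.8], [-0.7, 0.1], [0.4, -0.6], [0.6, 0.3], [-0.2, -0.7], [0.4, -0.8], [-1.5, 0.6], [0.5, 0.3], [-1.5, -1.1], [0.6, -0.4], [-0.5, -0.7], [0.7, 2.3], [-1.0, 2.7]]
lip x 31.679104748725056 [ 0.4 -0.1  0.   0.1]
hinge x -66.32089525127495 angle [1.24879737] [-0.4 -0.1 -0.4  0.6  0.8  0.3 -0.2  1.5]
hinge [[548.93624988 133.30706982  62.        ]]
lip [[646.08129768 120.39042599  72.        ]]
edge [[548.93624988 133.30706982 152.        ]]
-7.573763641397766
```

Call:
jog_arm:
  dp:
    - [0, 0, 0]
    - [0, 0, 0]
    - [0, 0, 0]
    - [0.055, 0, 0]
    - [0.055, 0, 0]
    - [0.055, 0, 0]
    - [0.055, 0, 0]
    - [0.055, 0, 0]
  twist: [10, 10, 4.4, 0, 0, 0, 0, 0]
  jaw: 0

```text
time: 1.8
tool_pos: [426.4, -538.8, 226.7]
tcp_rot: [3.141, -0.0, -0.132]
contact_force: [-0.6, -1.1, -0.8]
grip_width: 16.3
finger_force: 0.0
```

Call:
jog_arm:
  dp:
    - [0, -0.057, 0]
    - [0, -0.057, 0]
    - [0, -0.057, 0]
    - [0, -0.057, 0]
    - [0, -0.057, 0]
    - [0, -0.057, 0]
    - [0, -0.057, 0]
    - [0, -0.057, 0]
    - [0, -0.057, 0]
    - [0, -0.057, 0]
  twist: [0, 0, 0, 0, 0, 0, 0, 0, 0, 0]

```text
time: 3.05
tool_pos: [499.8, 28.1, 226.9]
tcp_rot: [3.142, -0.001, -0.132]
contact_force: [0.6, -0.2, 0.1]
grip_width: 0.3
finger_force: 0.0
```

Call:
jog_arm:
  dp:
    - [0, -0.055, 0]
    - [0, -0.0555, 0]
    - [0, 0, 0.05]
    - [0, 0, 0.05]
    - [0, 0, 0.037]
    - [0, 0, 0]
    - [0, 0, 0]
  twist: [0, 0, 0, 0, 0, 0, 0]

```text
time: 3.92
tool_pos: [515.4, 135.9, 91.1]
tcp_rot: [-3.141, -0.002, -0.132]
contact_force: [-0.5, 0.5, 0.4]
grip_width: 0.6
finger_force: 0.0
```

```bash
python3 - <<'E'
from plant import bot
import cv2
im=bot.capture("side");o=bot.get_obs();print(o['tool_pos'],o['contact_force'])
cv2.imwrite("pics/s2.png",cv2.resize(im[110:310,200:440],None,fx=3,fy=3,interpolation=2))
E
```

```text
[515.6397985  135.92143473  91.55936224] [0.93031268 0.27871346 1.20382513]
```

View pics/s2.png

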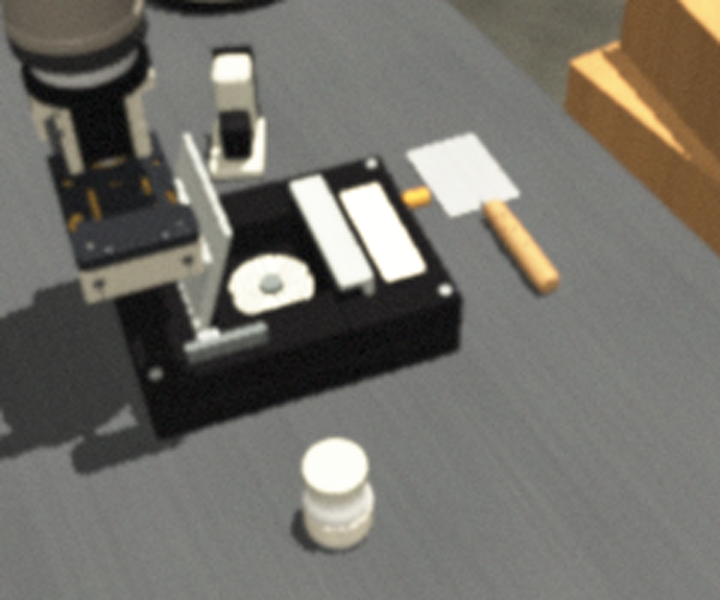

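The tip is behind the flap at ridge height and the way is clear. Next I'll push along an arc that keeps about 30 mm from the hinge.

Call:
jog_arm:
  dp:
    - [0.01, 0, 0]
    - [0.01, 0, 0]
    - [0.0096, 0, 0]
    - [0.0035, 0, 0.001]
    - [0.0035, 0, 0.0013]
    - [0.0026, 0, 0.0015]
    - [0.0026, 0, 0.0016]
    - [0.0023, 0, 0.002]
    - [0.0022, 0, 0.0021]
    - [0, 0, 0]
  twist: [0, 0, 0, 0, 0, 0, 0, 0, 0, 0]

```text
time: 5.22
tool_pos: [560.3, 129.7, 80.0]
tcp_rot: [3.142, -0.0, -0.132]
contact_force: [0.7, 0.2, 0.2]
grip_width: -0.0
finger_force: 0.5
```

```bash
python3 - <<'E'
from plant import bot
import cv2
im=bot.capture("side");o=bot.get_obs();print(o['tool_pos'],o['contact_force'])
cv2.imwrite("pics/s3.png",cv2.resize(im[130:290,220:400],None,fx=3.6,fy=3.6,interpolation=2))
E
```

```text
[560.23456152 129.71906236  80.04351258] [ 0.47407089 -0.10941056  0.31384524]
```

View pics/s3.png

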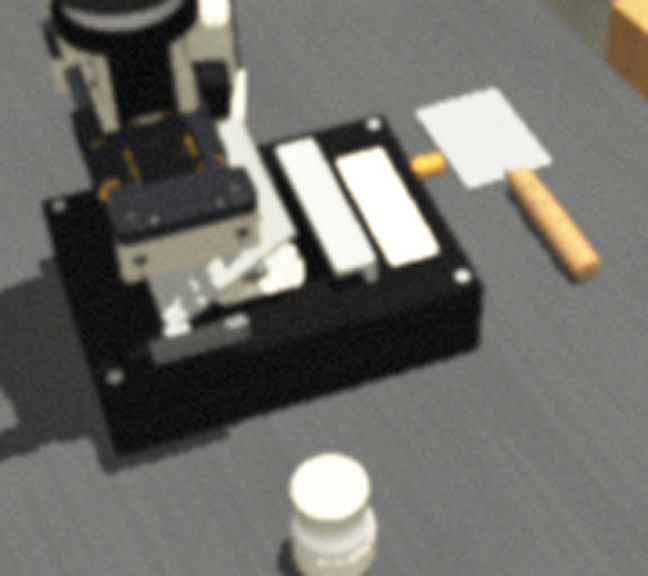

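The flap has come down to about 0.6 rad, its edge is well short of the lip, and the forces are small. Continuing the arc down to flat.

Call:
jog_arm:
  dp:
    - [0.0015, 0, 0.002]
    - [0.0015, 0, 0.002]
    - [0.001, 0, 0.002]
    - [0.001, 0, 0.002]
    - [0.0005, 0, 0.002]
    - [0, 0, 0.002]
    - [0, 0, 0.001]
    - [0, 0, 0]
  twist: [0, 0, 0, 0, 0, 0, 0, 0]

```text
time: 6.28
tool_pos: [566.1, 129.0, 67.4]
tcp_rot: [-3.141, -0.001, -0.132]
contact_force: [2.1, 0.3, 3.0]
grip_width: 0.4
finger_force: 1.4
```

```bash
python3 - <<'E'
from plant import bot
import cv2,numpy as np
ims=[bot.capture(n) for n in("side","top")];o=bot.get_obs();print(o['tool_pos'],o['contact_force'])
cv2.imwrite("pics/s4.png",np.hstack([cv2.resize(ims[0][150:270,230:360],None,fx=3,fy=4,interpolation=2),cv2.resize(ims[1][150:290,225:340],(390,480),interpolation=2)]))
E
```

```text
[565.89195816 129.04546825  67.34375812] [ 2.20127279 -0.1710476   2.64834111]
```

View pics/s4.png

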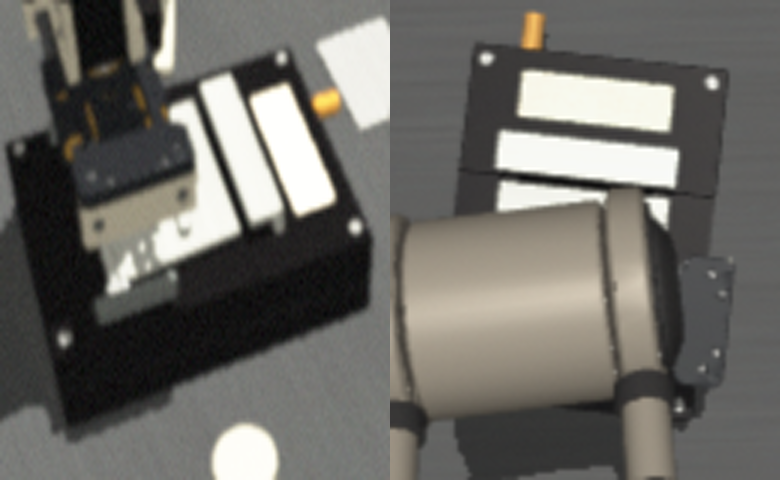

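The flap is almost flat, with its edge a few mm in front of the lip in both views. I'll press a little harder, then slide towards the lip.

Call:
jog_arm:
  dp:
    - [0, 0, 0.001]
    - [0, 0, 0.001]
    - [0, 0, 0]
    - [0.003, 0, 0]
    - [0.003, 0, 0]
    - [0.003, 0, 0]
    - [0.003, 0, 0]
    - [0, 0, 0]
  twist: [0, 0, 0, 0, 0, 0, 0, 0]

```text
time: 7.38
tool_pos: [577.2, 127.5, 66.1]
tcp_rot: [3.142, 0.0, -0.132]
contact_force: [-2.7, -0.7, 10.4]
grip_width: 0.2
finger_force: 5.6
```

Call:
jog_arm:
  dp:
    - [0.003, 0, 0]
    - [0.003, 0, 0]
    - [0.003, 0, 0]
    - [0.003, 0, 0]
    - [0.003, 0, 0]
    - [0.003, 0, 0]
    - [0, 0, 0]
  twist: [0, 0, 0, 0, 0, 0, 0]

```text
time: 8.25
tool_pos: [592.0, 125.6, 66.0]
tcp_rot: [3.141, 0.007, -0.132]
contact_force: [-10.8, 0.1, 18.2]
grip_width: 0.5
finger_force: 8.8
```

Call:
jog_arm:
  dp:
    - [0.003, 0, 0]
    - [0.003, 0, 0]
    - [0.003, 0, 0]
    - [0.002, 0, 0]
    - [0, 0, 0]
  twist: [0, 0, 0, 0, 0]

```text
time: 8.88
tool_pos: [602.9, 124.2, 65.9]
tcp_rot: [3.141, 0.007, -0.132]
contact_force: [-11.4, 1.0, 16.9]
grip_width: 0.5
finger_force: 8.4
```

```bash
python3 - <<'E'
from plant import bot
import cv2,numpy as np
ims=[bot.capture(n) for n in("side","top")]
cv2.imwrite("pics/s5.png",np.hstack([cv2.resize(ims[0][150:270,230:360],None,fx=3,fy=4,interpolation=2),cv2.resize(ims[1][150:290,225:340],(390,480),interpolation=2)]))
a=cv2.imread("pics/top0.png")
# shift of front part of the cassette vs start
g=lambda i:cv2.cvtColor(i[150:190,235:330],cv2.COLOR_BGR2GRAY).astype(np.float32)
print(cv2.phaseCorrelate(g(a),g(ims[1]),cv2.createHanningWindow((95,40),cv2.CV_32F)))
E
```

```text
((0.12373699590524723, -0.03929420689513208), 0.935160676886638)
```

View pics/s5.png

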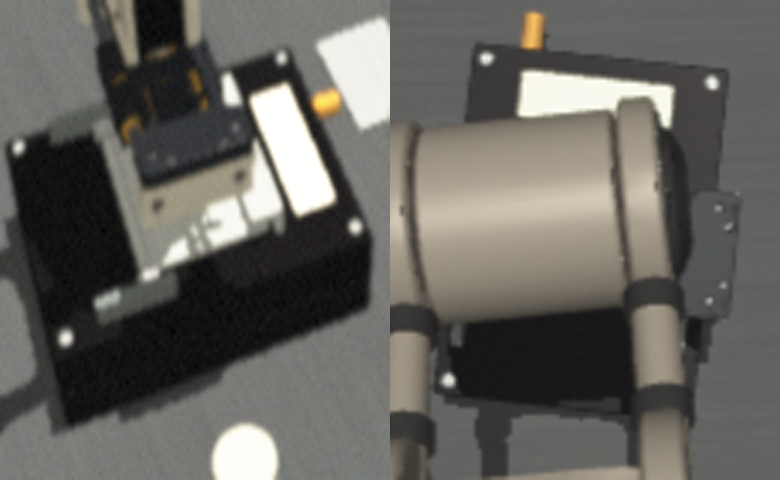

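The cassette hasn't moved (0.1 px), and the flap's edge is under the lip. The tip position puts the carriage at about 13 mm, so I'll push about 9 mm more to the stop.

Call:
jog_arm:
  dp:
    - [0.002, 0, 0]
    - [0.002, 0, 0]
    - [0.002, 0, 0]
    - [0, 0, 0]
  twist: [0, 0, 0, 0]

```text
time: 9.48
tool_pos: [609.0, 123.4, 65.9]
tcp_rot: [3.141, 0.007, -0.132]
contact_force: [-9.8, 0.2, 16.0]
grip_width: 0.5
finger_force: 8.1
```

Call:
jog_arm:
  dp:
    - [0.001, 0, 0]
    - [0.001, 0, 0]
    - [0, 0, 0]
  twist: [0, 0, 0]

```text
time: 9.85
tool_pos: [610.8, 123.2, 65.9]
tcp_rot: [3.141, 0.007, -0.132]
contact_force: [-10.4, 0.8, 16.6]
grip_width: 0.3
finger_force: 8.1
```

Call:
jog_arm:
  dp:
    - [0.001, 0, 0]
    - [0.001, 0, 0]
    - [0, 0, 0]
  twist: [0, 0, 0]

```text
time: 10.22
tool_pos: [611.3, 123.1, 65.8]
tcp_rot: [3.141, 0.011, -0.131]
contact_force: [-16.1, 1.4, 20.1]
grip_width: 0.4
finger_force: 10.9
```

Call:
jog_arm:
  dp:
    - [0.001, 0, 0]
    - [0.001, 0, 0]
    - [0, 0, 0]
  twist: [0, 0, 0]

```text
time: 10.6
tool_pos: [611.4, 123.1, 65.6]
tcp_rot: [3.14, 0.015, -0.131]
contact_force: [-22.0, 2.0, 23.2]
grip_width: 0.6
finger_force: 14.3
```

It's at the stop: the tip has stalled while the force rises. I'll relax the push and lift straight off, so friction doesn't drag the flap back.

Call:
jog_arm:
  dp:
    - [-0.002, 0, -0.001]
    - [-0.001, 0, -0.002]
    - [0, 0, -0.004]
    - [0, 0, -0.005]
    - [-0.005, 0, -0.02]
    - [-0.01, 0, -0.04]
    - [-0.03, 0, -0.04]
    - [-0.06, 0, 0]
    - [-0.06, 0, 0]
    - [0, 0, 0]
  twist: [0, 0, 0, 0, 0, 0, 0, 0, 0, 0]

```text
time: 11.85
tool_pos: [446.9, 144.6, 177.8]
tcp_rot: [3.141, 0.003, -0.13]
contact_force: [0.8, -0.4, 0.1]
grip_width: 0.3
finger_force: 0.0
```

Call:
jog_arm:
  dp:
    - [0, 0.06, 0]
    - [0, 0.06, 0]
    - [0, 0.06, 0]
    - [0, 0.06, 0]
    - [0, 0, 0]
  twist: [0, 0, 0, 0, 0]

```text
time: 12.48
tool_pos: [420.8, -98.1, 178.2]
tcp_rot: [3.14, -0.003, -0.139]
contact_force: [0.5, 0.9, -0.3]
grip_width: 0.5
finger_force: 0.0
```

```bash
python3 - <<'E'
from plant import bot
import cv2,numpy as np
ims=[bot.capture(n) for n in("side","top")];print(bot.get_obs()['contact_force'])
cv2.imwrite("pics/s6.png",np.hstack([cv2.resize(ims[0][150:270,230:360],None,fx=3,fy=4,interpolation=2),cv2.resize(ims[1][150:290,225:340],(390,480),interpolation=2)]))
a=cv2.imread("pics/top0.png")
g=lambda i:cv2.cvtColor(i[150:190,235:330],cv2.COLOR_BGR2GRAY).astype(np.float32)
print(cv2.phaseCorrelate(g(a),g(ims[1]),cv2.createHanningWindow((95,40),cv2.CV_32F)))
from fit import *
q=np.load("q.npy");c=bot.camera_params("top")
for car in(17,22): # expected ridge hinge-side foot centre, top z~72, at angle .05
    x=q[4]+car+51; print(car,((proj(c,world(q,[(x,45,70),(x,-45,70),(x+8,0,77)]))-[225,150])*[390/115,480/140]+[390,0]).round(0).tolist())
E
```

```text
[ 0.13064782 -0.12895906 -0.34286601]
((0.013645734227132778, -0.028611992834534306), 0.9924738653004169)
17 [[512.0, 218.0], [650.0, 233.0], [582.0, 213.0]]
22 [[513.0, 210.0], [651.0, 225.0], [583.0, 205.0]]
```

View pics/s6.png

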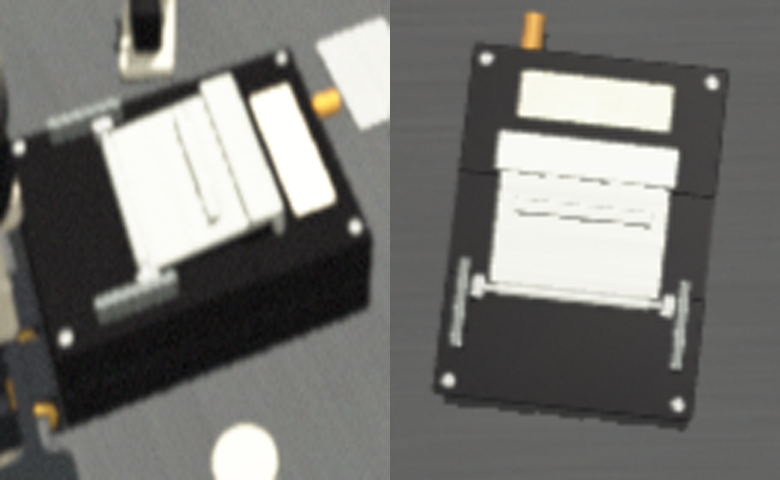

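The flap lies under the lip. The ridge foot at (515,211)–(650,226) matches the 22 mm prediction, and the cassette hasn't moved. Handing in.

```bash
python3 -c "
from plant import bot
print(bot.close_job())"
```

```text
the job is handed in; nothing more can be done
None
```

The cassette is closed and the job handed in (no verdict was returned): the last pictures show the flap under the lip with the hinge bar at its 22 mm stop and the cassette unmoved, and the arm stayed clear of the printed part, jar and scraper.

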